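# Close the hold-down arms of a solder pallet

### The arm

A 7-joint arm with a two-finger parallel gripper is mounted at the origin on the work surface. World frame = base frame: x ahead of the robot, y to its left, z up, the work surface at z = 0. Lengths are in m, angles in rad, forces in N, time in s.
With the tool pointing down it reaches from about 0.425 to 0.8 m from the base axis. Payload 8.3 kg.
Tool frame: the origin (TCP) lies on the mounting face of the last link; the fingertips stand 173 mm ahead of it and the grasp point (between the pads) lies 155 mm ahead of it (bot.grip_point_offset is the distance from the TCP to the grasp point, in m); z points along the fingers, y is the line along which they close (so a half turn about z gives the same grasp; the last joint's range is limited). The gripper opens to 85 mm and grips with 20 to 120 N. Pads are 22 mm wide; open, the fingers measure 114 mm over their backs; the gripper's body (76 mm by 85 mm) begins 54 mm behind the grasp point. The pads swing forward as they close: fully open they stand 13 mm farther back than shut.
Start: joints at [-1.26, 0.383, 0.016, 1.37, -0.006, 1.388, -0.046], TCP at [0.228, 0.582, 0.405] pointing down, gripper open.
Joint ranges: [-2.95, 2.95], [-0.25, 2.06], [-1.52, 1.56], [0.18, 2.33], [-1.44, 4.58], [0.02, 2.06], [-3.01, 3.01]. Speed limits (rad/s): [2.39, 2.39, 3.01, 3.01, 3.14, 3.14, 3.14].

### API

Orientations are given as a unit quaternion [w, x, y, z].
In Python, from station import monitor, optics, bot gives the robot as it stands. The module is installed in compiled form; this text tells all that it offers.
- The arm moves only by the tool play_rows, never from a script. Its argument "moves" is a list of rows, each a list of 7 numbers: the turn, a rotation vector about the tool's x, y, z as a fraction of full scale, then the shift along the tool's x, y, z as a fraction of full scale, then the finger opening in mm, from 0 to 85.4. A call has 1 to 20 rows; each row shifts and turns the commanded pose from where the row before left it, along the tool's axes as they then stand; what a row does not reach is not made up. Full scale, the value 1, is 50 mm for a shift and 0.12 rad for a turn. A row lasts 1/8 s, in which the tool goes at most 62.5 mm and 10.7 degrees, less where a joint would pass 70% of its speed; a pose out of reach is approached as far as the arm can. A call with a number of a shift or a turn outside -1 to 1 is refused whole. A call with a gripper value outside its range is refused whole. The fingers move at their own pace and stop on an object; "squeeze" is the grip in N (left out, the last holds). Time passes only in rows, so rows that do not move let the fingers close. It gives the time, the measured TCP pose, the force, the opening and the grip force at its end, in the units of the state.
- monitor.get_state(): the state, without advancing time (a new reading comes with each control period).
- optics.get_image(name): name is "scene" or "top"; returns (picture, depth): 420x560x3 uint8, blue, green, red; 420x560 float32, m along the optical axis (not along the pixel's ray), 0 where there is no reading.
- optics.calibration(name): a dict with "camera_matrix" (3x3 intrinsics, pixels), "camera_from_world" (4x4, takes a point from world to camera coordinates). Camera axes: x right, y up, looking along -z (the intrinsics and any distortion apply to the point x, -y, -z); pixel columns grow to the right and rows downward; lengths in m; the calibration is good to about 2 mm. A picture is of the moment at which its call begins. calibration takes no time and is no camera call.
- bot.finish_job(): hands the job in; it is judged then, once.
The state is a dict: "time": time; "joint_positions": joint angles; "qd": joint speeds; "effort": joint torques, N m; "eef_pos": TCP position; "tcp_rot": TCP orientation; "wrist_force": force on the tool from outside, world axes, zero at the start; "moment": the same for the moment, N m; "grip_width": opening from 0.0 (shut) to 1.0 (fully open); "grip_force": force on a finger pad.
Only numpy, scipy, OpenCV 4.12 (cv2) and the standard library are available. Lean on these libraries where they do the work, as an engineer would, in place of code of your own. Each camera call takes 0.05 s, during which the arm holds its last target. There are 200 camera calls.

### The job

The circuit board lies in its solder pallet, its parts plugged in but not yet soldered, and the three swivelling hold-down arms still stand open. Push each arm round by its post with a fingertip, gently, until it lies over the board's edge and is fully home against its stop, so that the board is locked for soldering. Do not press on the board, and leave its parts and everything else on the bench where they are.

Things in the scene. Friction and masses are not known exactly. Their poses are not given: they have to be found in the camera images.
- pallet: grey solder pallet, 250 (x) x 318 (y) x 12 mm, on a low aluminium stand, all fixed. Origin: on the table top under its centre; z up; at yaw 0 its x points away from the robot. Its flat top is 32 mm above the table, with a 3 mm deep pocket for the board. A bar 10 mm high runs along the near (-x) edge. Each hold-down arm has two stop pins by its hub, 6 mm thick, 12 mm high, 18 mm from its axis.
- holddown_left (a joint): left hold-down arm, a dark bar that swings level and belongs over the board's left edge (pallet +y side). 0 = home on its stop: points along pallet -y, tip 26 mm over the board. Grows as it opens, clockwise from above; at 1.57 it points along pallet -x; 2.2 = parked stop. Close it anticlockwise. About 1.5 N on its post moves it; it stays where left; hard stop at 0.
- left_pivot (a point): on the upright pivot axis of the left arm, at the top of its hub (22 mm diameter), 12 mm above the pallet top, at x 15, y 125 mm in the pallet frame. The arm's bar is 12 mm wide and lies 2 to 10 mm above the pallet top; its round tip is 56 mm from the axis.
- left_post (a point): centre of the top of the left arm's upright steel finger post: 9 mm diameter, 42 mm from the pivot axis, standing on the bar from 10 to 28 mm above the pallet top. It moves with the arm; the line from pivot to post shows where the arm points.
- holddown_right (a joint): right hold-down arm, a dark bar that swings level and belongs over the board's right edge (pallet -y side). 0 = home on its stop: points along pallet +y, tip 26 mm over the board. Grows as it opens, anticlockwise from above; at 1.57 it points along pallet -x; 2.2 = parked stop. Close it clockwise. About 1.5 N on its post moves it; it stays where left; hard stop at 0.
- right_pivot (a point): on the upright pivot axis of the right arm, at the top of its hub (22 mm diameter), 12 mm above the pallet top, at x 15, y -125 mm in the pallet frame. The arm's bar is 12 mm wide and lies 2 to 10 mm above the pallet top; its round tip is 56 mm from the axis.
- right_post (a point): centre of the top of the right arm's upright steel finger post: 9 mm diameter, 42 mm from the pivot axis, standing on the bar from 10 to 28 mm above the pallet top. It moves with the arm; the line from pivot to post shows where the arm points.
- holddown_far (a joint): far hold-down arm, a dark bar that swings level and belongs over the board's far edge (pallet +x side). 0 = home on its stop: points along pallet -x, tip 26 mm over the board. Grows as it opens, anticlockwise from above; at 1.57 it points along pallet -y; 2.2 = parked stop. Close it clockwise. About 1.5 N on its post moves it; it stays where left; hard stop at 0.
- far_pivot (a point): on the upright pivot axis of the far arm, at the top of its hub (22 mm diameter), 12 mm above the pallet top, at x 95, y 0 mm in the pallet frame. The arm's bar is 12 mm wide and lies 2 to 10 mm above the pallet top; its round tip is 56 mm from the axis.
- far_post (a point): centre of the top of the far arm's upright steel finger post: 9 mm diameter, 42 mm from the pivot axis, standing on the bar from 10 to 28 mm above the pallet top. It moves with the arm; the line from pivot to post shows where the arm points.
- board: green circuit board, 130 (x) x 190 (y) x 2 mm, lying loose in the pallet's pocket with 1 mm play all round; its top is 1 mm below the pallet top. Origin: centre of its underside, axes as the pallet's. A white connector 11 mm high is fixed on it at the middle of the near edge.
- transformer: transformer, 36 x 30 mm foot, 28 mm high, loose on the board near its middle: a plugged-in part not yet soldered, to be left alone. Origin: centre of its underside.
- tall_capacitor: black can, 20 mm diameter, 33 mm high, loose on the board near its far left corner: a plugged-in part not yet soldered, to be left alone. Origin: centre of its underside.
- short_capacitor: black can, 18 mm diameter, 22 mm high, loose on the board left of the middle: a plugged-in part not yet soldered, to be left alone. Origin: centre of its underside.
- relay: white block, 13 x 28 x 16 mm, loose on the board near its far right corner: a plugged-in part not yet soldered, to be left alone. Origin: centre of its underside.
- screwdriver: screwdriver, 170 mm long, lying on the table, away from the pallet; to be left alone. Origin: its underside, mid length.
- tweezers: steel tweezers, 120 mm long, lying on the table, away from the pallet; to be left alone. Origin: its underside, mid length.
- flux_bottle: white bottle, 48 mm diameter, 95 mm high, away from the pallet; to be left alone. Origin: its underside centre.
- housing: white round plastic housing like a bowl, 90 mm diameter, 35 mm high, away from the pallet; to be left alone. Origin: its underside centre.

How it is judged:
By the outcome, as a careful person would: the job done as asked, in the order asked, and still so for the second after the job is handed in, with the robot touching nothing.
It also fails if it takes over 54 s, if anything falls off the work surface, if the arm or the gripper's body presses on something with over 40 N, if the wrist force passes 120 N, or if a joint passes its speed limit or range.

## Working session

There is one attempt and no reset: what is moved stays moved. The work goes in short steps, Python scripts to look and compute and a tool call to move; the robot and the scene stay as the last step left them, time stands still between calls to the robot, and variables do not carry over. Pictures are saved under pics/ and viewed, at most 10 in all, crops included, and the job is handed in when it is done.

Besides the shell and the picture viewer there is one more tool, called after "Call:" as name(argument=value, ...), one argument or row to a line, values as JSON. play_rows: Moves the arm, as the interface text tells. Its arguments: {"type":"object","properties":{"moves":{"type":"array"},"squeeze":{"type":"number"}},"required":["moves"]}

```bash
mkdir -p pics
python3 - <<'E'
from station import monitor, optics, bot
import cv2, numpy as np
for n in("top","scene"):
    p,d=optics.get_image(n); cv2.imwrite(f"pics/{n}0.png",p); np.savez(f"{n}0.npz",p=p,d=d)
    c=optics.calibration(n); print(n,np.round(c["camera_matrix"],1).tolist(),np.round(c["camera_from_world"],3).tolist(),c.keys())
s=monitor.get_state(); print(s)
E
```

```text
top [[414.0, 0.0, 277.9], [0.0, 414.0, 205.6], [0.0, 0.0, 1.0]] [[0.017, -1.0, -0.006, -0.01], [0.986, 0.016, 0.169, -0.531], [-0.169, -0.009, 0.986, -1.149], [0.0, 0.0, 0.0, 1.0]] dict_keys(['camera_matrix', 'camera_from_world'])
scene [[546.9, 0.0, 284.6], [0.0, 546.9, 213.0], [0.0, 0.0, 1.0]] [[0.587, 0.809, -0.003, -0.31], [-0.543, 0.396, 0.741, 0.239], [0.6, -0.433, 0.672, -1.77], [0.0, 0.0, 0.0, 1.0]] dict_keys(['camera_matrix', 'camera_from_world'])
{'time': 0.1, 'joint_positions': array([-1.25994678,  0.38414955,  0.01635855,  1.37103437, -0.00629236,
        1.38817421, -0.04648876]), 'qd': array([ 0.00099464, -0.00345606, -0.00160243, -0.00230715,  0.0006909 ,
       -0.00131552, -0.00106436]), 'effort': array([ 2.86542148e-03, -6.29138231e+01,  8.47642645e-01, -3.72763789e+01,
        1.69094681e-02,  1.03619165e-02,  7.14979478e-05]), 'eef_pos': array([0.22809512, 0.58174008, 0.40378794]), 'tcp_rot': array([-1.47349826e-04,  1.85744006e-01,  9.82597795e-01, -8.45443909e-04]), 'wrist_force': array([-0.61912507,  0.08972621,  0.50940891]), 'moment': array([ 0.02539356, -0.03563627,  0.03432353]), 'grip_force': 0.0, 'grip_width': 0.9974675527463831}
```

View pics/top0.png

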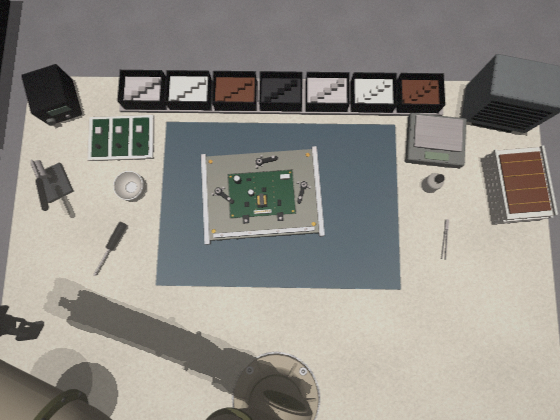

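View pics/scene0.png

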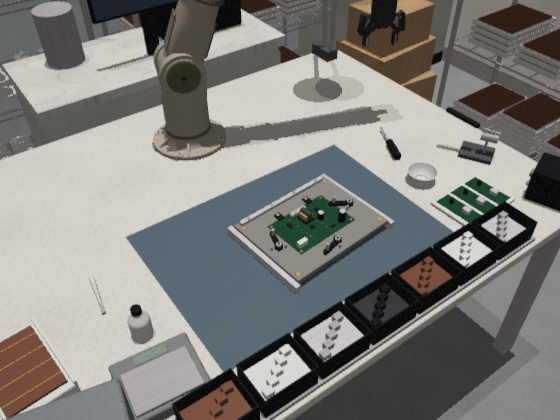

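The top picture shows the pallet at about px (262,195), with hubs near (218,191), (303,186) and (264,160). The scene picture shows it at about (312,230). I'll enlarge both.

```bash
cat > h.py <<'E'
import numpy as np, cv2
from station import monitor, optics, bot
def ray(n,u,v):
    c=optics.calibration(n);K=c["camera_matrix"];T=c["camera_from_world"]
    d=np.array([(u-K[0,2])/K[0,0],-(v-K[1,2])/K[1,1],-1.]);R=T[:3,:3]
    return -R.T@T[:3,3],R.T@d
def onz(n,u,v,z):
    o,d=ray(n,u,v);return o+d*(z-o[2])/d[2]
def proj(n,P):
    c=optics.calibration(n);K=c["camera_matrix"];T=c["camera_from_world"]
    q=T[:3,:3]@P+T[:3,3];return np.array([K[0,2]+K[0,0]*q[0]/-q[2],K[1,2]-K[1,1]*q[1]/-q[2]])
E
python3 - <<'E'
from h import *
t=np.load("top0.npz");s=np.load("scene0.npz")
cv2.imwrite("pics/t1.png",cv2.resize(t["p"][140:250,195:335],None,fx=5.4,fy=5.4,interpolation=cv2.INTER_CUBIC))
cv2.imwrite("pics/s1.png",cv2.resize(s["p"][170:290,225:400],None,fx=4.5,fy=4.5,interpolation=cv2.INTER_CUBIC))
p=t["p"];hsv=cv2.cvtColor(p,cv2.COLOR_BGR2HSV)
m=cv2.inRange(hsv,(45,80,30),(85,255,255));m[:150]=0;m[240:]=0;m[:,:205]=0;m[:,330:]=0
m=cv2.morphologyEx(m,cv2.MORPH_CLOSE,np.ones((9,9)))
c=max(cv2.findContours(m,0,2)[0],key=cv2.contourArea);c=cv2.convexHull(c)[:,0]
P=np.array([onz("top",u,v,.031)[:2] for u,v in c],np.float32)
print("board",cv2.minAreaRect(P*1000))
E
```

```text
board ((568.6797485351562, 48.9538459777832), (127.2912368774414, 184.837158203125), 4.988145351409912)
```

View pics/t1.png

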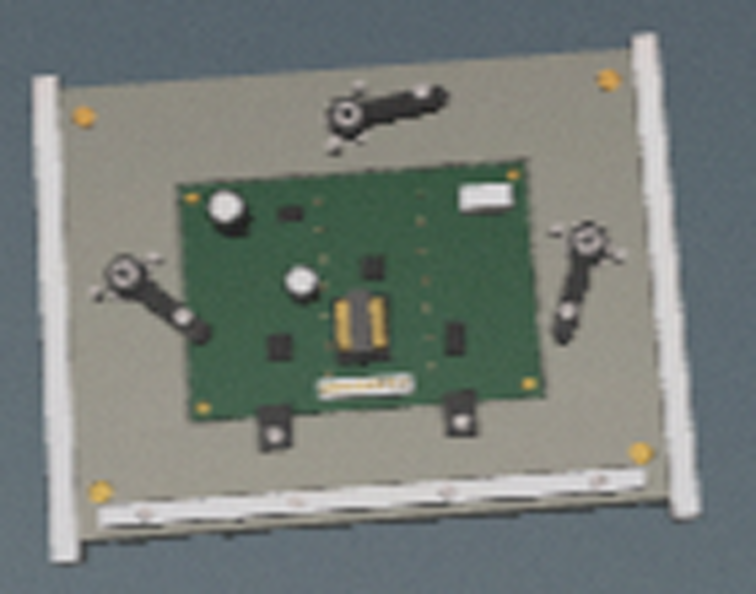

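View pics/s1.png

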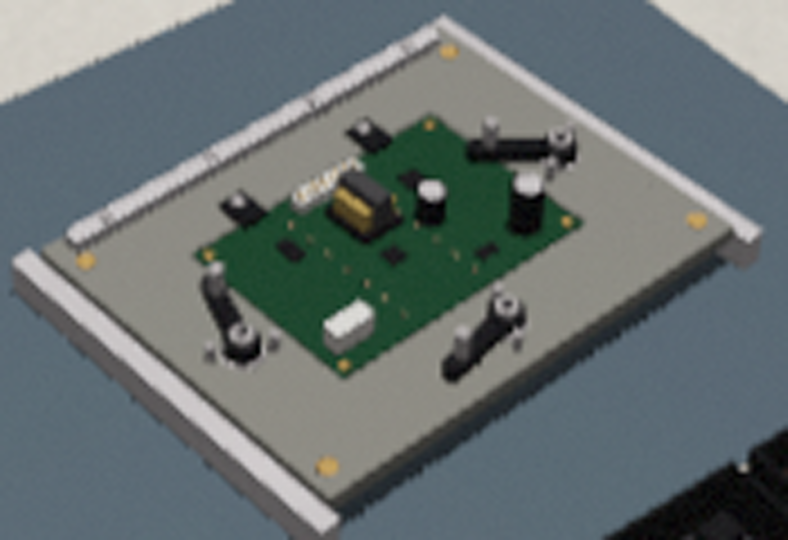

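```bash
cat >> h.py <<'E'
def tri(a,b):
    o1,d1=ray("top",*a);o2,d2=ray("scene",*b)
    s=np.linalg.lstsq(np.c_[d1,-d2],o2-o1,rcond=None)[0]
    p,q=o1+s[0]*d1,o2+s[1]*d2;return (p+q)/2,np.linalg.norm(p-q)
E
python3 - <<'E'
from h import *
T={'lp':(124,272),'rp':(588,240),'fp':(346,115),'lq':(182,316),'rq':(568,311),'fq':(423,92)}
S={'lp':(562,138),'rp':(241,342),'fp':(507,305),'lq':(490,127),'rq':(214,270),'fq':(463,334)}
W={}
for k in T:
    a=(np.array(T[k])+.5)/5.4-.5+[195,140]; b=(np.array(S[k])+.5)/4.5-.5+[225,170]
    x,e=tri(a,b); z=.044 if k[1]=='p' else .060
    A=onz("top",*a,z);B=onz("scene",*b,z);W[k]=(A+B)[:2]/2
    print(k,np.round(x*1e3,1),"gap",round(e*1e3,1),"top",np.round(A[:2]*1e3,1),"scene",np.round(B[:2]*1e3,1))
loc=np.array([[15,125],[15,-125],[95,0]])/1e3
w=np.array([W[k] for k in('lp','rp','fp')])
lc,wc=loc-loc.mean(0),w-w.mean(0)
yaw=np.arctan2((lc[:,0]*wc[:,1]-lc[:,1]*wc[:,0]).sum(),(lc*wc).sum())
R=np.array([[np.cos(yaw),-np.sin(yaw)],[np.sin(yaw),np.cos(yaw)]]);t=w.mean(0)-R@loc.mean(0)
print("yaw",yaw,"t",t,"res",np.round((loc@R.T+t-w)*1e3,1))
for k,l in zip('lrf',loc):
    v=R.T@(W[k+'q']-t); d=v-l;print(k,"post pallet",np.round(v*1e3,1),"r",np.linalg.norm(d)*1e3,"ang",np.degrees(np.arctan2(d[1],d[0])))
E
```

```text
lp [574.7 177.2  48.5] gap 5.9 top [574.  175.4] scene [571.9 183.9]
rp [596.6 -72.5  43.8] gap 4.0 top [595.5 -74.1] scene [597.6 -70.7]
fp [663.6  60.1  48.1] gap 5.5 top [663.1  58. ] scene [661.5  65.7]
lq [549.1 143.3  56.9] gap 4.1 top [547.4 141.2] scene [552.5 142.9]
rq [554.6 -61.1  59.5] gap 4.5 top [553.3 -63. ] scene [556.  -59.4]
fq [674.2  18.7  58.8] gap 6.4 top [672.  16.] scene [676.4  20.9]
yaw 0.09477372853737123 t [0.5691382  0.05242418] res [[-0.7 -1.4]
 [-0.7  1.9]
 [ 1.4 -0.4]]
l post pallet [-10.6  91. ] r 42.565624009723756 ang -127.0401927633383
r post pallet [ -25.2 -111.7] r 42.30916784950193 ang 161.69665848787727
f post pallet [101.4 -43.8] r 44.23835353501496 ang -81.71541768883982
```

```bash
cat >> h.py <<'E'
from scipy.spatial.transform import Rotation as Ro
t0=np.array([.5695,.0505]);yaw=.088
def rot(a):return np.array([[np.cos(a),-np.sin(a)],[np.sin(a),np.cos(a)]])
# name: pivot, direction of closing (+1 acw), pushing side of tool x
ARM={'l':((.015,.125),1,-1),'f':((.095,0),-1,1),'r':((.015,-.125),-1,1)}
def pose(k,deg,c,z):
    """TCP xyz and psi (tool y heading) with pad centre c behind the post, arm heading deg in pallet frame"""
    p,s,side=ARM[k];a=np.radians(deg)+yaw
    pv=t0+rot(yaw)@p;u=rot(a)@[1,0];tg=rot(a)@[0,s]
    return np.r_[pv+.042*u-c*tg,z+.173],np.arctan2(*(rot(-side*np.pi/2*1)@tg)[::-1])
def plan(target,now=None):
    """whole shift in tool axes, fractions of full scale; turn about tool z"""
    x,psi=target;s=monitor.get_state()
    R=Ro.from_quat(s['tcp_rot'],scalar_first=True);M=R.as_matrix()
    cur=np.arctan2(M[1,1],M[0,1]);d=(psi-cur+np.pi)%(2*np.pi)-np.pi
    sh=M.T@(x-s['eef_pos'])
    print("t",s['time'],"tip",np.round(s['eef_pos']*1e3-[0,0,173],1),"psi",round(np.degrees(cur),1),"tilt",np.round(M[:2,2],4),
     "F",np.round(s['wrist_force'],1),"\n target",np.round(x*1e3,1),round(np.degrees(psi),1),"shift/50mm",np.round(sh/.05,3),"turn/.12",round(-d/.12,3))
E
python3 - <<'E'
from h import *
plan(pose('l',-127,.028,.1))
for a in(-127,-90):print(pose('l',a,.0155,.05))
for a in(-82,-180):print(pose('f',a,.0155,.05))
for a in(162,90):print(pose('r',a,.0155,.05))
E
```

```text
t 0.1 tip [228.1 581.7 230.8] psi 68.6 tilt [-0.0006 -0.0016] F [-0.6  0.1  0.5] 
 target [527.5 155.5 273. ] 58.0 shift/50mm [-8.686 -5.746  2.626] turn/.12 1.534
(array([0.53807491, 0.14890438, 0.223     ]), np.float64(1.0130245035569945))
(array([0.56170736, 0.13313489, 0.223     ]), np.float64(1.6587963267948966))
(array([0.68871053, 0.02143043, 0.223     ]), np.float64(1.7984226669544432))
(array([0.62365716, 0.03971796, 0.223     ]), np.float64(0.08800000000000024))
(array([ 0.55102164, -0.07838538,  0.223     ]), np.float64(-0.22615926535897932))
(array([ 0.57629651, -0.03222277,  0.223     ]), np.float64(-1.4827963267948965))
```

Call:
play_rows(
  moves=[
    [0,0,0,-0.62,-0.41,0.1,0],
    [0,0,0,-0.62,-0.41,0.2,0],
    [0,0,0,-0.62,-0.41,0.2,0],
    [0,0,0,-0.62,-0.41,0.2,0],
    [0,0,0,-0.62,-0.41,0.2,0],
    [0,0,0,-0.62,-0.41,0.2,0],
    [0,0,0,-0.62,-0.41,0.2,0],
    [0,0,0,-0.62,-0.41,0.2,0],
    [0,0,0,-0.62,-0.41,0.2,0],
    [0,0,0,-0.62,-0.41,0.2,0],
    [0,0,0,-0.62,-0.41,0.2,0],
    [0,0,0,-0.62,-0.41,0.2,0],
    [0,0,0,-0.62,-0.41,0.2,0],
    [0,0,0,-0.62,-0.41,0.2,0],
    [0,0,0.5,0,0,0,0],
    [0,0,0.5,0,0,0,0],
    [0,0,0.5,0,0,0,0],
    [0,0,0,0,0,0,0],
  ],
)

```text
time: 2.35
eef_pos: [0.5272, 0.1562, 0.2693]
tcp_rot: [-0.0, 0.273, 0.962, -0.0]
wrist_force: [0.4, -0.4, 0.3]
grip_width: 0.007
grip_force: 0.0
```

```bash
python3 -c "
from h import *
plan(pose('l',-127,.028,.05))
p,d=optics.get_image('scene');cv2.imwrite('pics/s2.png',cv2.resize(p[150:300,225:400],None,fx=4,fy=4,interpolation=cv2.INTER_CUBIC))"
```

```text
t 2.35 tip [527.2 156.2  96.3] psi 58.3 tilt [-0.0008 -0.0004] F [ 0.4 -0.4  0.3] 
 target [527.5 155.5 223. ] 58.0 shift/50mm [-0.012 -0.009  0.926] turn/.12 0.037
```

View pics/s2.png

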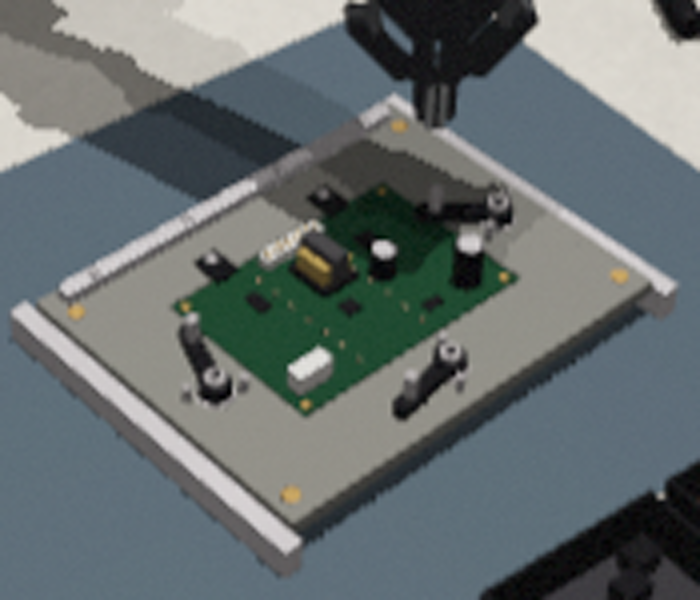

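The closed tips at about (435,120) in the crop stand behind and above the left post at about (435,200), as intended. I'll descend and then approach slowly.

Call:
play_rows(
  moves=[
    [0,0,0,0,0,0.3,0],
    [0,0,0,0,0,0.3,0],
    [0,0,0,0,0,0.2,0],
    [0,0,0,0,0,0.13,0],
    [0,0,0,0,0,0,0],
    [0,0,0,-0.06,0,0,0],
    [0,0,0,-0.06,0,0,0],
    [0,0,0,-0.06,0,0,0],
    [0,0,0,0,0,0,0],
  ],
)

```text
time: 3.52
eef_pos: [0.5353, 0.1512, 0.2233]
tcp_rot: [0.0, 0.274, 0.962, 0.0]
wrist_force: [-0.3, 1.5, -0.3]
grip_width: -0.004
grip_force: 0.0
```

```bash
python3 -c "
from h import *
plan(pose('l',-127,.0155,.05))
P=monitor.get_state()['eef_pos']-[0,0,.173]
p,d=optics.get_image('scene');u,v=proj('scene',P);q,_=optics.get_image('top');a,b=proj('top',P);print(u,v,a,b)
p=cv2.resize(p[150:270,280:380],None,fx=5,fy=5,interpolation=cv2.INTER_CUBIC);cv2.circle(p,(int((u-280)*5+2),int((v-150)*5+2)),2,(0,0,255),-1)
cv2.imwrite('pics/s3.png',p)"
```

```text
t 3.525 tip [535.3 151.2  50.3] psi 58.2 tilt [ 0.0002 -0.    ] F [-0.3  1.5 -0.3] 
 target [538.1 148.9 223. ] 58.0 shift/50mm [-0.071 -0.011  0.006] turn/.12 0.03
331.6091292424106 196.0287900280376 225.06512111737104 202.79682762777222
```

View pics/s3.png

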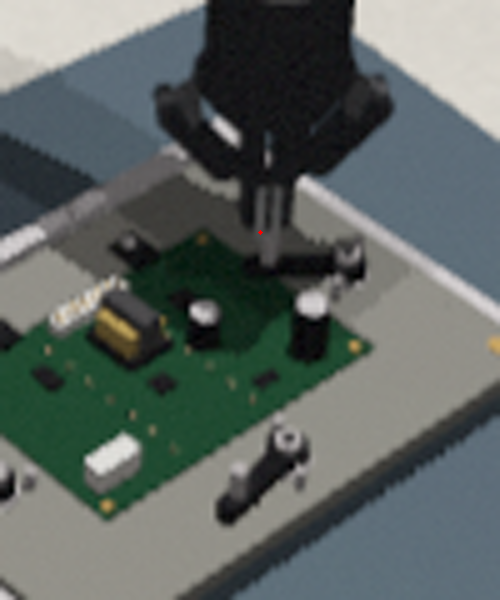

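Call:
play_rows(
  moves=[
    [0,0,0,-0.04,0,0,0],
    [0,0,0,-0.04,0,0,0],
    [0,0,-0.5,-0.051,-0.017,0,0],
    [0,0,-0.5,-0.051,-0.017,0,0],
    [0,0,-0.5,-0.051,-0.017,0,0],
    [0,0,-0.5,-0.051,-0.017,0,0],
    [0,0,-0.5,-0.051,-0.017,0,0],
    [0,0,-0.5,-0.051,-0.017,0,0],
    [0,0,-0.5,-0.051,-0.017,0,0],
    [0,0,-0.5,-0.051,-0.017,0,0],
    [0,0,0,0,0,0,0],
  ],
)

```text
time: 5.0
eef_pos: [0.5554, 0.136, 0.2231]
tcp_rot: [-0.0, 0.037, 0.999, -0.0]
wrist_force: [0.2, -0.3, 0.2]
grip_width: -0.001
grip_force: 0.2
```

```bash
python3 -c "
from h import *
plan(pose('l',-90,.0155,.05))"
```

```text
t 5.0 tip [555.4 136.   50.1] psi 85.7 tilt [-0.0001 -0.0001] F [ 0.2 -0.3  0.2] 
 target [561.7 133.1 223. ] 95.0 shift/50mm [-0.131 -0.047  0.001] turn/.12 -1.354
```

Call:
play_rows(
  moves=[
    [0,0,-0.45,-0.044,-0.018,0,0],
    [0,0,-0.45,-0.044,-0.018,0,0],
    [0,0,-0.45,-0.044,-0.01,0,0],
    [0,0,0,0,0,0,0],
  ],
)

```text
time: 5.5
eef_pos: [0.5618, 0.1336, 0.2231]
tcp_rot: [-0.0, -0.043, 0.999, -0.0]
wrist_force: [-1.1, -0.4, 0.4]
grip_width: 0.003
grip_force: 0.3
```

Call:
play_rows(
  moves=[
    [0,0,0,-0.02,0,0,0],
    [0,0,0,0,0,0,0],
  ],
)

```text
time: 5.75
eef_pos: [0.5627, 0.1337, 0.2231]
tcp_rot: [-0.0, -0.044, 0.999, -0.0]
wrist_force: [-0.5, -1.7, -0.0]
grip_width: 0.002
grip_force: 0.8
```

Call:
play_rows(
  moves=[
    [0,0,0,-0.02,0,0,0],
    [0,0,0,0,0,0,0],
  ],
)

```text
time: 6.0
eef_pos: [0.5632, 0.1337, 0.2229]
tcp_rot: [-0.001, -0.044, 0.999, -0.0]
wrist_force: [-5.8, -1.4, 3.3]
grip_width: -0.001
grip_force: 2.7
```

Call:
play_rows(
  moves=[
    [0,0,0,-0.01,0,0,0],
    [0,0,0,0,0,0,0],
  ],
)

```text
time: 6.25
eef_pos: [0.5634, 0.1337, 0.2229]
tcp_rot: [-0.001, -0.044, 0.999, -0.0]
wrist_force: [-6.9, -1.6, 4.0]
grip_width: 0.001
grip_force: 3.5
```

The left arm is on its stop: the force is rising and motion has stalled. I'll back off, lift and plan for the far arm.

Call:
play_rows(
  moves=[
    [0,0,0,0.1,0,0,0],
    [0,0,0,0.2,0,0,0],
    [0,0,0,0,0,-0.4,0],
    [0,0,0,0,0,-0.5,0],
    [0,0,0,0,0,-0.2,0],
    [0,0,0,0,0,0,0],
  ],
)

```text
time: 7.0
eef_pos: [0.5493, 0.1328, 0.2787]
tcp_rot: [0.001, -0.044, 0.999, 0.0]
wrist_force: [0.3, 0.2, -0.3]
grip_width: -0.0
grip_force: 0.0
```

```bash
python3 -c "
from h import *
plan(pose('f',-82,.028,.1))"
```

```text
t 7.0 tip [549.3 132.8 105.7] psi 95.1 tilt [0.0015 0.0006] F [ 0.3  0.2 -0.3] 
 target [700.9  24.3 273. ] 103.0 shift/50mm [-2.827 -2.431  0.117] turn/.12 -1.16
```

Call:
play_rows(
  moves=[
    [0,0,0,-0.353,-0.304,0,0],
    [0,0,0,-0.353,-0.304,0,0],
    [0,0,0,-0.353,-0.304,0,0],
    [0,0,0,-0.353,-0.304,0,0],
    [0,0,0,-0.353,-0.304,0,0],
    [0,0,0,-0.353,-0.304,0,0],
    [0,0,0,-0.353,-0.304,0,0],
    [0,0,0,-0.353,-0.304,0,0],
    [0,0,-0.58,0,0,0,0],
    [0,0,-0.58,0,0,0,0],
    [0,0,0,0,0,0,0],
    [0,0,0,0,0,0.4,0],
    [0,0,0,0,0,0.4,0],
    [0,0,0,0,0,0.2,0],
    [0,0,0,0,0,0.1,0],
    [0,0,0,0,0,0,0],
  ],
)

```text
time: 9.0
eef_pos: [0.7007, 0.024, 0.2229]
tcp_rot: [-0.0, -0.113, 0.994, -0.0]
wrist_force: [0.9, -0.4, 0.2]
grip_width: 0.002
grip_force: 0.0
```

```bash
python3 -c "
from h import *
plan(pose('f',-82,.0155,.05))
p,d=optics.get_image('scene')
cv2.imwrite('pics/s4.png',cv2.resize(p[170:290,260:400],None,fx=5,fy=5,interpolation=cv2.INTER_CUBIC))"
```

```text
t 9.0 tip [700.7  24.   49.9] psi 103.0 tilt [-0.0003 -0.0001] F [ 0.9 -0.4  0.2] 
 target [688.7  21.4 223. ] 103.0 shift/50mm [ 0.245  0.004 -0.001] turn/.12 -0.003
```

View pics/s4.png

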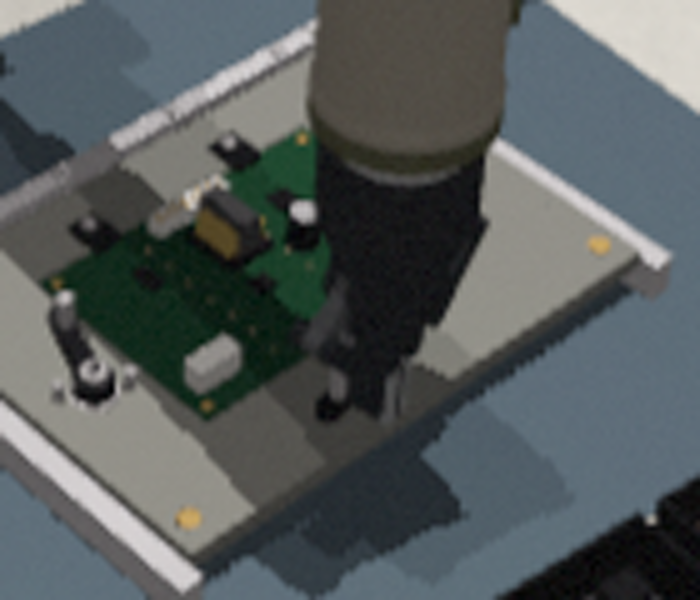

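The tip at about (385,400) sits behind the far post at about (338,385), on its outer side. I'll push round.

Call:
play_rows(
  moves=[
    [0,0,0,0.06,0,0,0],
    [0,0,0,0.06,0,0,0],
    [0,0,0,0.06,0,0,0],
    [0,0,0,0.06,0,0,0],
    [0,0,0.667,0.068,-0.022,0,0],
    [0,0,0.667,0.068,-0.022,0,0],
    [0,0,0.667,0.068,-0.022,0,0],
    [0,0,0.667,0.068,-0.022,0,0],
    [0,0,0.667,0.068,-0.022,0,0],
    [0,0,0.667,0.068,-0.022,0,0],
    [0,0,0.667,0.068,-0.022,0,0],
    [0,0,0.667,0.068,-0.022,0,0],
    [0,0,0.667,0.068,-0.022,0,0],
    [0,0,0.667,0.068,-0.022,0,0],
    [0,0,0,0,0,0,0],
  ],
)

```text
time: 10.92
eef_pos: [0.6546, 0.015, 0.2234]
tcp_rot: [0.0, 0.282, 0.959, -0.0]
wrist_force: [1.0, -0.0, 0.1]
grip_width: 0.002
grip_force: 0.2
```

```bash
python3 -c "
from h import *
plan(pose('f',-82-45.84,.0155,.05))
plan(pose('f',-180,.0155,.05))"
```

```text
t 10.925 tip [654.6  15.   50.4] psi 57.2 tilt [ 0.0003 -0.0002] F [ 1.  -0.   0.1] 
 target [654.4  15.1 223. ] 57.2 shift/50mm [ 0.005 -0.001  0.008] turn/.12 -0.0
t 10.925 tip [654.6  15.   50.4] psi 57.2 tilt [ 0.0003 -0.0002] F [ 1.  -0.   0.1] 
 target [623.7  39.7 223. ] 5.0 shift/50mm [0.788 0.079 0.008] turn/.12 7.586
```

Call:
play_rows(
  moves=[
    [0,0,0.667,0.068,-0.022,0,0],
    [0,0,0.667,0.068,-0.022,0,0],
    [0,0,0.667,0.068,-0.022,0,0],
    [0,0,0.667,0.068,-0.022,0,0],
    [0,0,0.667,0.068,-0.022,0,0],
    [0,0,0.667,0.068,-0.022,0,0],
    [0,0,0.667,0.068,-0.022,0,0],
    [0,0,0.667,0.068,-0.022,0,0],
    [0,0,0.667,0.068,-0.022,0,0],
    [0,0,0.667,0.068,-0.022,0,0],
    [0,0,0.4,0.04,-0.013,0,0],
    [0,0,0,0,0,0,0],
  ],
)

```text
time: 12.42
eef_pos: [0.6252, 0.037, 0.2231]
tcp_rot: [-0.0, 0.652, 0.759, -0.0]
wrist_force: [-0.8, -1.1, -0.4]
grip_width: -0.001
grip_force: 0.4
```

Call:
play_rows(
  moves=[
    [0,0,0.25,0.025,-0.008,0,0],
    [0,0,0.2,0.02,-0.005,0,0],
    [0,0,0,0,0,0,0],
  ],
)

```text
time: 12.8
eef_pos: [0.6244, 0.0393, 0.2231]
tcp_rot: [-0.0, 0.673, 0.74, -0.0]
wrist_force: [-1.2, -2.0, -1.4]
grip_width: -0.001
grip_force: 0.7
```

```bash
python3 -c "
from h import *
plan(pose('f',-180,.0155,.05))"
```

```text
t 12.8 tip [624.4  39.3  50.1] psi 5.5 tilt [-0.0003 -0.0001] F [-1.2 -2.  -1.4] 
 target [623.7  39.7 223. ] 5.0 shift/50mm [ 0.01  -0.014  0.002] turn/.12 0.062
```

Call:
play_rows(
  moves=[
    [0,0,0,0.02,0,0,0],
    [0,0,0,0,0,0,0],
  ],
)

```text
time: 13.05
eef_pos: [0.6243, 0.0404, 0.2231]
tcp_rot: [-0.0, 0.672, 0.74, -0.0]
wrist_force: [-1.0, -2.0, -0.8]
grip_width: 0.003
grip_force: 0.7
```

Call:
play_rows(
  moves=[
    [0,0,0,0.02,0,0,0],
    [0,0,0,0,0,0,0],
  ],
)

```text
time: 13.3
eef_pos: [0.6243, 0.0413, 0.2232]
tcp_rot: [-0.0, 0.673, 0.74, -0.0]
wrist_force: [0.0, -2.1, -1.0]
grip_width: -0.0
grip_force: 0.7
```

Still moving freely at about 2 N, so I'll keep creeping.

Call:
play_rows(
  moves=[
    [0,0,0,0.02,0,0,0],
    [0,0,0,0,0,0,0],
  ],
)

```text
time: 13.55
eef_pos: [0.6242, 0.0416, 0.2232]
tcp_rot: [0.0, 0.673, 0.74, -0.0]
wrist_force: [-0.4, -3.8, -0.7]
grip_width: 0.002
grip_force: 2.2
```

Call:
play_rows(
  moves=[
    [0,0,0,0.015,0,0,0],
    [0,0,0,0,0,0,0],
  ],
)

```text
time: 13.8
eef_pos: [0.6242, 0.0419, 0.2232]
tcp_rot: [0.001, 0.673, 0.74, -0.0]
wrist_force: [0.1, -5.8, -1.6]
grip_width: 0.003
grip_force: 3.1
```

Call:
play_rows(
  moves=[
    [0,0,0,0.01,0,0,0],
    [0,0,0,0,0,0,0],
    [0,0,0,-0.1,0,0,0],
    [0,0,0,-0.1,0,0,0],
    [0,0,0,0,0,-0.4,0],
    [0,0,0,0,0,-0.5,0],
    [0,0,0,0,0,-0.2,0],
    [0,0,0,0,0,0,0],
  ],
)

```text
time: 14.8
eef_pos: [0.6253, 0.0338, 0.2795]
tcp_rot: [0.001, 0.672, 0.74, 0.001]
wrist_force: [0.4, 0.4, -0.8]
grip_width: 0.003
grip_force: 0.0
```

```bash
sed -i 's/^t0=.*/t0=np.array([.571,.052]);yaw=.088/' h.py; python3 -c "
from h import *
plan(pose('r',162,.028,.1))"
```

```text
t 14.8 tip [625.3  33.8 106.5] psi 5.5 tilt [0.0022 0.0007] F [ 0.4  0.4 -0.8] 
 target [549.7 -89.1 273. ] -13.0 shift/50mm [-2.301 -1.741  0.124] turn/.12 2.684
```

Call:
play_rows(
  moves=[
    [0,0,0,-0.329,-0.249,0,0],
    [0,0,0,-0.329,-0.249,0,0],
    [0,0,0,-0.329,-0.249,0,0],
    [0,0,0,-0.329,-0.249,0,0],
    [0,0,0,-0.329,-0.249,0,0],
    [0,0,0,-0.329,-0.249,0,0],
    [0,0,0,-0.329,-0.249,0,0],
    [0,0,0.671,0,0,0,0],
    [0,0,0.671,0,0,0,0],
    [0,0,0.671,0,0,0,0],
    [0,0,0.671,0,0,0,0],
    [0,0,0,0,0,0,0],
    [0,0,0,0,0,0.4,0],
    [0,0,0,0,0,0.4,0],
    [0,0,0,0,0,0.2,0],
    [0,0,0,0,0,0.11,0],
    [0,0,0,0,0,0,0],
  ],
)

```text
time: 16.92
eef_pos: [0.5493, -0.0895, 0.2228]
tcp_rot: [0.0, 0.782, 0.623, -0.0]
wrist_force: [0.3, 0.3, -0.4]
grip_width: 0.003
grip_force: 0.0
```

```bash
python3 -c "
from h import *
plan(pose('r',162,.0155,.05))
p,d=optics.get_image('scene')
cv2.imwrite('pics/s5.png',cv2.resize(p[170:290,225:365],None,fx=5,fy=5,interpolation=cv2.INTER_CUBIC))"
```

```text
t 16.925 tip [549.3 -89.5  49.8] psi -13.0 tilt [-0.0001 -0.0001] F [ 0.3  0.3 -0.4] 
 target [552.5 -76.9 223. ] -13.0 shift/50mm [ 0.261  0.007 -0.005] turn/.12 -0.001
```

View pics/s5.png

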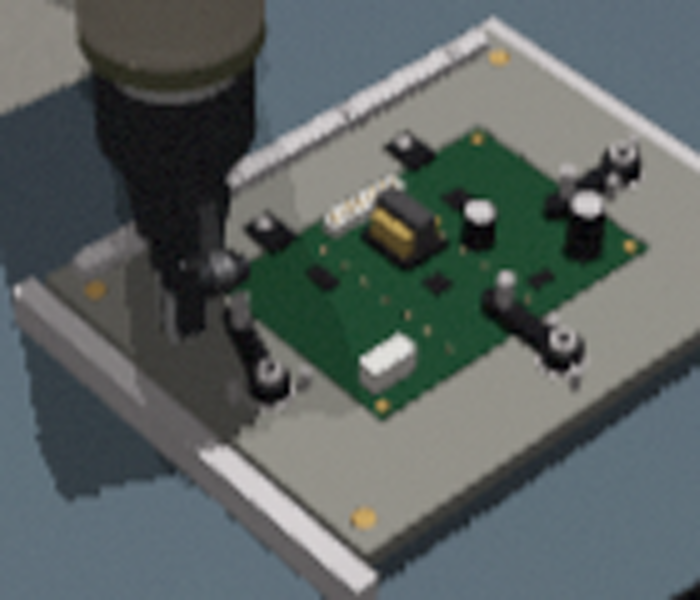

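The left arm at about (590,180) and the far arm at about (530,315) both point in over the board. The tip at about (185,330) stands behind the right post at about (238,300).

Call:
play_rows(
  moves=[
    [0,0,0,0.065,0,0,0],
    [0,0,0,0.065,0,0,0],
    [0,0,0,0.065,0,0,0],
    [0,0,0,0.065,0,0,0],
    [0,0,0.667,0.068,-0.022,0,0],
    [0,0,0.667,0.068,-0.022,0,0],
    [0,0,0.667,0.068,-0.022,0,0],
    [0,0,0.667,0.068,-0.022,0,0],
    [0,0,0.667,0.068,-0.022,0,0],
    [0,0,0.667,0.068,-0.022,0,0],
    [0,0,0.667,0.068,-0.022,0,0],
    [0,0,0.667,0.068,-0.022,0,0],
    [0,0,0.667,0.068,-0.022,0,0],
    [0,0,0.667,0.068,-0.022,0,0],
    [0,0,0.667,0.068,-0.022,0,0],
    [0,0,0.667,0.068,-0.022,0,0],
    [0,0,0.667,0.068,-0.022,0,0],
    [0,0,0.667,0.068,-0.022,0,0],
    [0,0,0,0,0,0,0],
  ],
)

```text
time: 19.35
eef_pos: [0.5722, -0.0334, 0.2225]
tcp_rot: [0.0, 0.994, 0.112, -0.0]
wrist_force: [-0.2, -0.4, -0.3]
grip_width: -0.001
grip_force: 0.0
```

```bash
python3 -c "
from h import *
plan(pose('r',90,.0155,.05))"
```

```text
t 19.35 tip [572.2 -33.4  49.5] psi -77.1 tilt [-0.0004 -0.0005] F [-0.2 -0.4 -0.3] 
 target [577.8 -30.7 223. ] -85.0 shift/50mm [ 0.122 -0.028 -0.01 ] turn/.12 1.137
```

Call:
play_rows(
  moves=[
    [0,0,0.5,0.05,-0.013,0,0],
    [0,0,0.5,0.05,-0.013,0,0],
    [0,0,0.13,0.013,0,0,0],
    [0,0,0,0,0,0,0],
  ],
)

```text
time: 19.85
eef_pos: [0.5771, -0.0311, 0.2225]
tcp_rot: [-0.0, 0.999, 0.045, -0.0]
wrist_force: [-3.1, 1.4, 0.3]
grip_width: 0.003
grip_force: 1.1
```

Call:
play_rows(
  moves=[
    [0,0,0,0.02,0,0,0],
    [0,0,0,0,0,0,0],
  ],
)

```text
time: 20.1
eef_pos: [0.5777, -0.0312, 0.2224]
tcp_rot: [-0.0, 0.999, 0.045, -0.001]
wrist_force: [-6.9, 1.5, 3.6]
grip_width: 0.002
grip_force: 3.0
```

Call:
play_rows(
  moves=[
    [0,0,0,0.02,0,0,0],
    [0,0,0,0,0,0,0],
  ],
)

```text
time: 20.35
eef_pos: [0.5781, -0.0311, 0.2222]
tcp_rot: [-0.001, 0.999, 0.044, -0.002]
wrist_force: [-9.9, 2.1, 5.3]
grip_width: 0.002
grip_force: 4.8
```

On the stop, where it should be (x about 577 mm). I'll back off, lift clear and look.

Call:
play_rows(
  moves=[
    [0,0,0,-0.1,0,0,0],
    [0,0,0,-0.2,0,0,0],
    [0,0,0,0,0,-0.4,0],
    [0,0,0,0,0,-0.6,0],
    [0,0,0,0,0,-0.8,0],
    [0,0,0,0,0,-0.8,0],
    [0,0,0,-0.8,0,-0.3,0],
    [0,0,0,-0.8,0,0,0],
    [0,0,0,0,0.9,0,0],
    [0,0,0,0,0.9,0,0],
    [0,0,0,0,0.9,0,0],
    [0,0,0,0,0.9,0,0],
    [0,0,0,0,0.9,0,0],
    [0,0,0,0,0,0,0],
  ],
)

```text
time: 22.1
eef_pos: [0.5026, -0.2687, 0.3695]
tcp_rot: [0.002, 0.999, 0.04, 0.001]
wrist_force: [-0.5, -0.0, -0.0]
grip_width: -0.005
grip_force: 0.0
```

```bash
python3 -c "
from h import *
p,d=optics.get_image('scene');q,_=optics.get_image('top')
cv2.imwrite('pics/s6.png',cv2.resize(p[170:290,225:400],None,fx=4.5,fy=4.5,interpolation=cv2.INTER_CUBIC))
cv2.imwrite('pics/t6.png',cv2.resize(q[140:250,195:335],None,fx=5.4,fy=5.4,interpolation=cv2.INTER_CUBIC))"
```

```text
(no output)
```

View pics/t6.png

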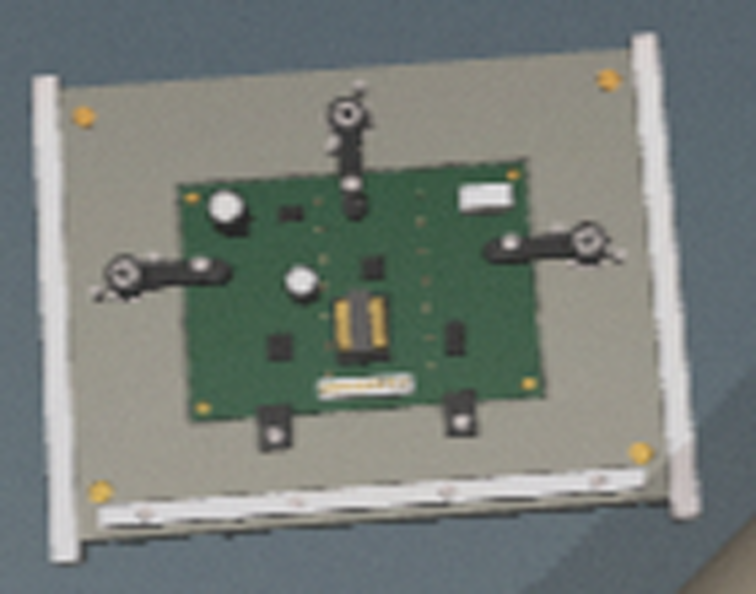

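View pics/s6.png

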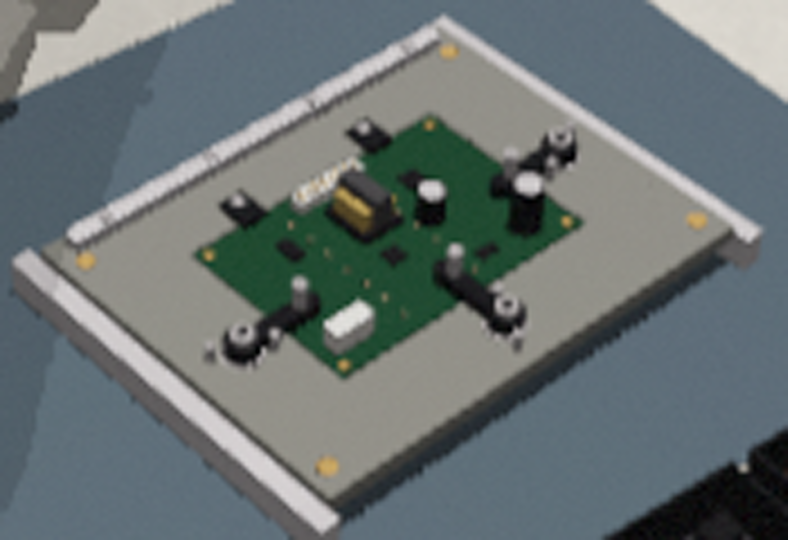

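All three arms lie over the board: the left post is at about (200,264) in the top crop, the right at (510,242) and the far at (350,184). The parts are where they were, so I'm handing in.

```bash
python3 -c "
from station import bot
print(bot.finish_job())"
```

```text
the job is handed in; nothing more can be done
None
```

All three hold-down arms were pushed home against their stops (felt as rising force, 10 N or less at the wrist), the parts look unmoved in the final pictures, and the job was handed in at about 22 s with the robot clear.

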